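# Square a bearing housing into the drilling jig's corner and bring up the sliding stop

### The job

Push the bearing housing along the jig plate, without picking it up, until it sits square and fully home in the corner, flat against the rear fence and with its end against the fixed end stop. Push the sliding stop along the fence until it touches the housing's free end, so the housing is located on three sides. Leave everything else standing where it is.

Things in the scene. Friction and masses are not known exactly. Their poses are not given: they have to be found in the camera images.
- jig: Fixed jig: pale metal plate 260 (x) by 380 (y) by 12 mm thick; origin at the centre of its underside, on the bench. x points to the rear, away from the robot, y to the left; yaw varies. A dark steel fence 25 mm high above the plate runs along the whole rear, front face at x = +95 mm. A dark end stop, equally high, stands at the left, x -5 to 95 mm, its inner (right) face at y = +150 mm.
- jig_corner (a point): The corner of the jig, on the plate's top (12 mm above the bench), where the fence's front face and the end stop's inner face meet: jig frame x = 95, y = 150 mm. Same axes as the jig. With the housing home, the housing's origin is 23 mm in front of this point (-x) and 50 mm to the right of it (-y).
- housing: Workpiece, a dark pillow-block bearing housing loose on the plate, about 0.5 kg: foot 46 (x) by 100 (y) by 16 mm high, with a rounded hump 48 long (y) and 36 wide (x) in the middle, 54 mm high in all, bored along x. Origin at the centre of its underside. Starts in front of the fence, up to 0.35 rad askew. Home, its long side lies on the fence, its left (+y) end on the end stop. Slides at 2 to 6 N.
- stop_slide (a joint): Travel of the sliding stop along the fence to the left (+y of the jig), in m: 0 is far right, 0.205 the limit; with the housing home it touches it at 0.190. Starts between 0 and 0.05. Steady friction of about 3 N; it stays where it is left and cannot lift off. It may push the housing along.
- stop_face (a point): Centre of the left face (the one to touch the housing) of the sliding stop's tongue: jig frame x = 71, y = -140 + travel, z = 34 mm. The dark tongue is 20 mm thick (y), reaches 46 mm forward from the fence face, and stands 2 to 42 mm above the plate. Behind it a saddle rides on the fence, to 44 mm right of this face, with a black knob, top 58 mm above the plate.
- socket: Bystander, to be left alone: plain steel hex socket, a tube 26 mm across and 38 mm high, standing on the jig plate near its front right corner; origin at the centre of its underside
- bolt: Bystander, to be left alone: dark steel bolt standing on its head on the jig plate near its front left corner, head 22 mm across, 45 mm high; origin at the centre of its underside
- bearing: Bystander, to be left alone: loose steel ball-bearing ring lying flat on the bench to the left of the jig, 62 mm across, 16 mm high; origin at the centre of its underside
- grease: Bystander, to be left alone: white plastic jar with black lid on the bench to the left, 72 mm across, 75 mm high; origin at the centre of its underside
- spray: Bystander, to be left alone: tall pale spray can on the bench to the left, 64 mm across, 190 mm high; origin at the centre of its underside
- driver: Bystander, to be left alone: screwdriver lying on the bench to the right of the jig; origin under its middle, x axis along it
- mug: Bystander, to be left alone: white ceramic mug on the bench to the right, 80 mm across, 90 mm high; origin at the centre of its underside
Not all that is in view belongs to the job. Of the things that look like the housing, the middle-sized one is meant.

How it is judged (in metres and radians):
At the end, for the whole second after the job is handed in: The housing lies on the plate within 3 mm of both the rear fence and the end stop and within 0.035 rad (2 degrees) of square, at rest, and the sliding stop's face is within 3.5 mm of the housing's free end (x of housing in the frame of jig between 0.069 and 0.075 m and y of housing in the frame of jig between 0.097 and 0.103 m and z of housing in the frame of jig below 0.015 m and angle between the y axis of housing and the y axis of jig, either way round below 0.035 rad and y of stop_face in the frame of housing above -0.0535 m and linear speed of housing below 0.01 m/s); the robot touches nothing.
It fails at once if the housing is lifted off the plate (height (world z) of housing above 0.02 m).
It fails at once if the housing falls off the plate (height (world z) of housing below 0.006 m).
It fails at once if the housing is tipped (angle between housing's own z axis and vertical above 0.2 rad).
It fails at once if a bystander is disturbed (moved over 15 mm) (distance of any of socket, bolt, bearing, grease, spray, driver, mug from where it was at the start of the episode above 0.015 m).
It also fails if it takes over 51 s, if anything falls off the work surface, if the arm or the gripper's body presses on something with over 40 N, if the wrist force passes 120 N, or if a joint passes its speed limit or range.

### The arm

A 6-joint arm with a two-finger parallel gripper is mounted at the origin on the work surface. World frame = base frame: x ahead of the robot, y to its left, z up, the work surface at z = 0. Lengths are in m, angles in degrees, forces in N, time in s.
With the tool pointing down it reaches from about 0.35 to 0.875 m from the base axis. Payload 4.2 kg.
Tool frame: the origin (TCP) lies midway between the tips of the shut fingers; the grasp point (between the pads) lies 19 mm behind it; z points along the fingers, y is the line along which they close (so a half turn about z gives the same grasp; the last joint's range is limited). The gripper opens to 87 mm and grips with 3 to 60 N. Pads are 19 mm wide; open, the fingers measure 117 mm over their backs; the gripper's body (75 mm by 190 mm) begins 51 mm behind the grasp point.
Start: joints at [78.873, 22.042, 0.453, 0, -68.411, -14.817], TCP at [0.273, 0.562, 0.223] pointing down, gripper open.
Joint ranges: [-179.83, 179.83], [-69.29, 118.12], [-61.27, 80.66], [-181.25, 117.63], [-171.15, -9.14], [-177.46, 177.46]. Speed limits (degrees/s): [159.86, 159.86, 180, 180, 180, 180].

### API

Orientations are given as [roll, pitch, yaw] about the fixed x, y, z axes, in that order (R = Rz(yaw) Ry(pitch) Rx(roll)).
In Python, from workcell import env gives the robot as it stands. The module is installed in compiled form; this text tells all that it offers. Calls block until the motion is done:
- env.goto(position, orientation): joint-space move of the TCP to a pose.
- env.move_straight(position, rotation=None, rate=0.15, force_limit=None): straight line of the TCP; rotation=None keeps the orientation; rate is the mean speed in m/s. With force_limit (N) it stops when the force on the tool has changed by that much, and returns True; else False.
- env.set_joints(angles): joint-space move.
- env.gripper_to(opening, grasp_force=None): opening from 0.0 (shut) to 1.0 (fully open); grasp_force is the grip in N (None keeps the last); returns when the fingers have stopped.
- env.dwell(seconds).
- env.inverse_kinematics(position, orientation): joint angles nearest the present ones, or None.
- env.read_state(): the state.
- env.grab_frame(name): name is "scene" or "top"; returns a dict with "image" (420x560x3 uint8, blue, green, red), "fx", "fy", "cx", "cy" (pixels), "position" and "orientation" of the camera in the world. Camera axes: x right, y up, looking along -z (the intrinsics and any distortion apply to the point x, -y, -z); pixel columns grow to the right and rows downward; lengths in m; the calibration is good to about 2 mm. A picture is of the moment at which its call begins. There is no depth.
A pose or a line that the arm cannot do raises env.Unreachable and nothing moves.
- env.close_job(): hands the job in; it is judged then, once.
Trained networks look in a picture, given as the dict that the camera call returned (one of the last four; its "shot" number tells which), for a name from the list of things; names that differ only in an ending like _2 or _b are one class to them, and where a whole thing is asked for, a point or a joint stands for the part that bears it (a point fixed in the world has none). Each returns a list of dicts, best first, with "score" (0 to 1); they miss things now and then, are a little off and sometimes report something else, mostly with a low value. They report only what shows in the picture. A call takes as long as a camera call. They do not tell look-alikes from the thing itself.
- env.search_frame(picture, thing): "xyz" ([x, y, z] in m, in world coordinates, good to about 4 mm: the middle of the surface that is visible of it).
- env.trace(picture, thing): "mask" (420x560 bool, what is visible of it).
The state is a dict: "clock": time; "joint_positions": joint angles; "qvel": joint speeds; "joint_torque": joint torques, N m; "position": TCP position; "tool_rot": TCP orientation; "force": force on the tool from outside, world axes, zero at the start; "wrist_torque": the same for the moment, N m; "opening": opening from 0.0 (shut) to 1.0 (fully open); "finger_force": force on a finger pad.
Only numpy, scipy, OpenCV 4.12 (cv2) and the standard library are available. Lean on these libraries where they do the work, as an engineer would, in place of code of your own. Each camera call takes 0.05 s, during which the arm holds its last target. There are 200 camera calls.

## Working session

There is one attempt and no reset: what is moved stays moved. The work goes in short steps, each a Python script; the robot and the scene stay as the last script left them, time stands still between calls to the robot, and variables do not carry over. Pictures are saved under pics/ and viewed, at most 10 in all, crops included, and the job is handed in when it is done.

```bash
mkdir -p pics; python3 - <<'E'
from workcell import env
import cv2, numpy as np
for n in ("top","scene"):
    f=env.grab_frame(n); cv2.imwrite(f"pics/{n}0.png",f["image"])
    print(n,f["fx"],f["fy"],f["cx"],f["cy"],f["position"],f["orientation"],[k for k in f if k not in("image",)], f.get("distortion"))
    for t in ("jig","housing","stop_face","socket","bolt","bearing","grease","spray","driver","mug"):
        print(t,[(np.round(d["xyz"],3).tolist(),round(d["score"],2)) for d in env.search_frame(f,t)])
s=env.read_state(); print(s["clock"],s["position"],s["tool_rot"],s["force"])
E
```

```text
top 429.3743315248443 429.3743315248443 275.6061269599774 199.5045631628759 [ 0.39566885 -0.02941619  1.33546651] [  3.38321562   0.42161655 -88.80167822] ['fx', 'fy', 'cx', 'cy', 'position', 'orientation', 'shot'] None
jig [([0.514, 0.012, 0.011], 0.93)]
housing [([0.512, 0.038, 0.03], 0.82), ([0.203, 0.272, 0.02], 0.78), ([0.75, 0.053, 0.01], 0.53), ([0.6, 0.394, 0.076], 0.49)]
stop_face [([0.596, -0.118, 0.056], 0.78), ([0.381, -0.464, 0.024], 0.19)]
socket [([0.382, -0.464, 0.024], 0.71), ([0.413, -0.119, 0.05], 0.49)]
bolt []
bearing [([0.481, 0.379, 0.017], 0.74)]
grease [([0.603, 0.394, 0.075], 0.7)]
spray [([0.336, 0.4, 0.177], 0.89)]
driver [([0.379, -0.465, 0.024], 0.76)]
mug [([0.643, -0.419, 0.041], 0.81), ([0.335, 0.398, 0.177], 0.49)]
scene 532.8559015899724 532.8559015899724 274.0290501647294 210.6164748617126 [ 1.50136345 -0.3153879   0.95702104] [50.55904125 -0.5271959  73.34989085] ['fx', 'fy', 'cx', 'cy', 'position', 'orientation', 'shot'] None
jig [([0.547, -0.005, 0.011], 0.68)]
housing [([0.758, 0.052, 0.013], 0.95), ([0.536, 0.029, 0.028], 0.74), ([0.227, 0.272, 0.028], 0.57)]
stop_face [([0.618, -0.125, 0.053], 0.87)]
socket [([0.419, -0.122, 0.039], 0.72), ([0.397, -0.47, 0.018], 0.39)]
bolt []
bearing [([0.485, 0.373, 0.014], 0.69)]
grease [([0.626, 0.397, 0.05], 0.75)]
spray []
driver [([0.396, -0.469, 0.018], 0.67), ([0.489, 0.374, 0.012], 0.61)]
mug [([0.662, -0.406, 0.065], 0.95)]
1.1 [0.27339156 0.5620182  0.22256251] [-1.79998335e+02  2.84915232e-03 -2.59444957e+01] [-0.549199   -0.09989157  0.69847925]
```

View pics/top0.png

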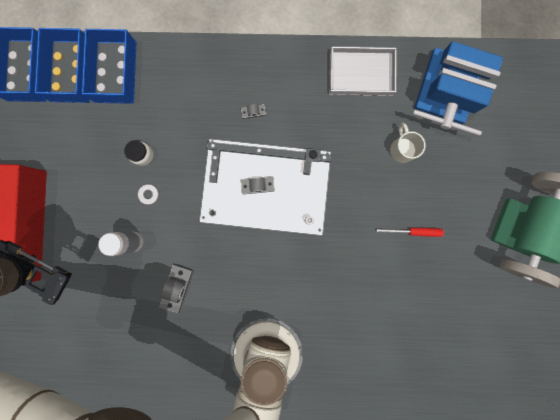

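View pics/scene0.png

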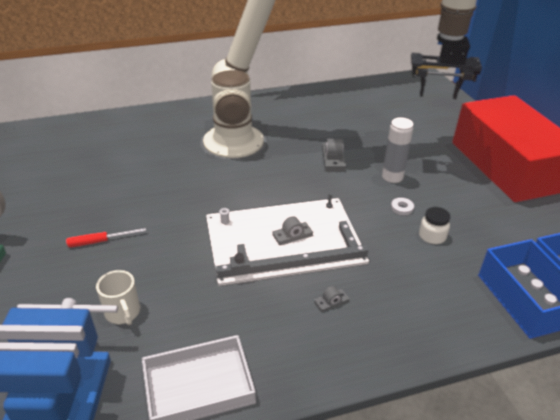

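The top view shows three look-alikes: small on the bench at (253,111), middle-sized on the plate at (258,185), and large on the bench at (176,288). I choose (258,185). The stop knob is at (313,155), the socket at (308,219) and the bolt at (212,212). Next I fit the poses and check the choice in a close crop.

```bash
cat > h.py <<'E'
from workcell import env
import cv2, numpy as np
from scipy.spatial.transform import Rotation as R
def toworld(f,px,z):
    px=np.asarray(px,float).reshape(-1,2)
    d=np.c_[(px[:,0]-f["cx"])/f["fx"],-(px[:,1]-f["cy"])/f["fy"],-np.ones(len(px))]
    d=R.from_euler("xyz",f["orientation"],degrees=True).apply(d)
    p=np.array(f["position"]); return p+d*((z-p[2])/d[:,2])[:,None]
def topix(f,P):
    c=R.from_euler("xyz",f["orientation"],degrees=True).inv().apply(np.atleast_2d(P)-f["position"])
    return np.c_[f["cx"]-f["fx"]*c[:,0]/c[:,2], f["cy"]+f["fy"]*c[:,1]/c[:,2]]
def rect(f,mask,z):
    c=max(cv2.findContours(mask.astype(np.uint8),cv2.RETR_EXTERNAL,cv2.CHAIN_APPROX_NONE)[0],key=cv2.contourArea)
    w=toworld(f,c.reshape(-1,2),z)[:,:2]
    return cv2.minAreaRect((w*1000).astype(np.float32))
E
python3 - <<'E'
from h import *
f=env.grab_frame("top"); 
m=env.trace(f,"jig"); print("jig",m[0]["score"],rect(f,m[0]["mask"],.012))
g=f["image"].min(2)
b=(g>150); b=cv2.morphologyEx((b).astype(np.uint8),cv2.MORPH_OPEN,np.ones((2,2)))
b[:, :190]=0;b[:,345:]=0;b[:130]=0;b[245:]=0
pts=np.argwhere(b)[:,::-1].astype(float); w=toworld(f,pts,.012)[:,:2]*1000
print("white",cv2.minAreaRect(w.astype(np.float32)))
for t in ("housing","stop_face"):
  for d in env.trace(f,t):
    r=rect(f,d["mask"],.028 if t=="housing" else .06); print(t,round(d["score"],2),r)
cv2.imwrite("pics/crop1.png",cv2.resize(f["image"][130:245,190:345],(775,575),interpolation=cv2.INTER_CUBIC))
E
```

```text
jig 0.88 ((515.3897705078125, 16.75091552734375), (385.7026062011719, 262.59954833984375), 85.20854187011719)
white ((510.6895751953125, 12.027450561523438), (380.6505432128906, 259.5010681152344), 85.10395050048828)
housing 0.76 ((516.0140991210938, 39.674652099609375), (49.10801696777344, 97.94256591796875), 1.2188447713851929)
housing 0.73 ((746.6810302734375, 57.786434173583984), (41.99054718017578, 74.71476745605469), 8.311184883117676)
housing 0.63 ((198.53634643554688, 281.0171203613281), (67.14092254638672, 135.66184997558594), 73.02792358398438)
housing 0.25 ((644.4203491210938, -415.1298522949219), (104.2058334350586, 107.71046447753906), 56.73929214477539)
stop_face 0.55 ((586.51025390625, -123.10357666015625), (44.346370697021484, 81.01150512695312), 82.79456329345703)
```

View pics/crop1.png

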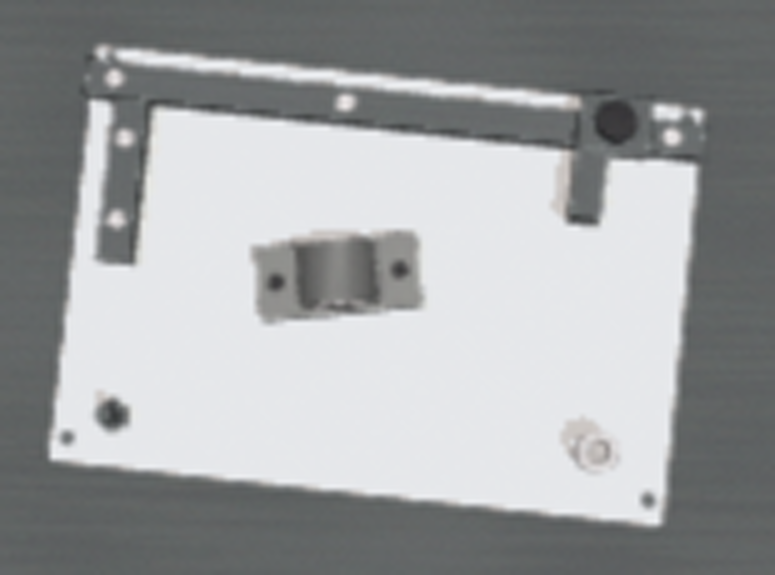

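The crop confirms it: the foot fits at 98x49 mm and sits on the plate at crop (338,272). The others measure 75x42 and 136x67. The jig fits at 380.6x259.5, yaw about -4.9°. First I push the housing squarely to the fence with the two spread fingertips.

```bash
cat >> h.py <<'E'
JC=np.array([.5107,.0120]); JY=-4.9
JR=R.from_euler("z",JY,degrees=True)
ORI=[180,0,JY]
def J(x,y,z): return (JR.apply([x/1000,y/1000,0])+[*JC,z/1000]).tolist()
def inJ(p): return np.round(JR.inv().apply(np.array(p)-[*JC,0])*1000,1)
def st(tag,s=None):
    s=env.read_state(); print(tag,"t",round(s["clock"],2),"tcpJ",inJ(s["position"]),"F",np.round(JR.inv().apply(s["force"]),1))
E
python3 - <<'E'
from h import *
f=env.grab_frame("top")
print("tongue LF/RF corners",[inJ(toworld(f,[190+u/5,130+v/5],.054)[0]) for u,v in((572,222),(600,222))])
c=lambda u,v,z:inJ(toworld(f,[190+u/5,130+v/5],z)[0])
print("housing foot corners",c(250,245,.028),c(418,232,.028),c(265,322,.028),c(423,307,.028))
print("fence front/endstop inner",c(155,108,.037),c(560,147,.037),c(137,263,.037))
p=env.read_state()["position"]
env.gripper_to(.5)
env.move_straight([p[0],p[1],.33],rate=.3)
for q in (J(-62,28,160),J(-62,28,18)): print(env.inverse_kinematics(q,ORI))
env.goto(J(-62,28,160),ORI); env.move_straight(J(-62,28,18),rate=.12); st("down")
E
```

```text
tongue LF/RF corners [array([  47.4, -111.5,   54. ]), array([  49.1, -128.2,   54. ])]
housing foot corners [15.7 81.7 28. ] [ 34.5 -19.7  28. ] [-30.2  67.4  28. ] [-10.9 -27.6  28. ]
fence front/endstop inner [ 92.3 147.9  37. ] [  94.4 -100.4   37. ] [ -3.3 148.   37. ]
[ 2.63471331e+01  8.81047828e+00 -2.79393661e+01  2.54444375e-14
 -5.32501556e+01  5.87528669e+01]
[ 2.63471331e+01  2.15335425e+01 -3.74813415e+01  2.54444375e-14
 -3.09851160e+01  5.87528669e+01]
down t 6.23 tcpJ [-61.6  28.3  18.5] F [ 0.1 -0.3 -0.5]
```

Everything agrees: the fence reads 92–94 mm (95 expected), the end stop 148 mm (150 expected), and the stop travel is about 28 mm.

```bash
python3 - <<'E'
from h import *
print(env.move_straight(J(25,28,18),rate=.05,force_limit=25)); st("mid")
print(env.move_straight(J(50,28,18),rate=.025,force_limit=25)); st("fence")
f=env.grab_frame("scene"); cv2.imwrite("pics/s1.png",cv2.resize(f["image"][180:300,180:400],(800,436)))
E
```

```text
False
mid t 8.12 tcpJ [25.  28.  18.1] F [-0.8  0.  -2. ]
True
fence t 9.0 tcpJ [40.2 26.5 16.4] F [0.  0.1 0.5]
```

View pics/s1.png

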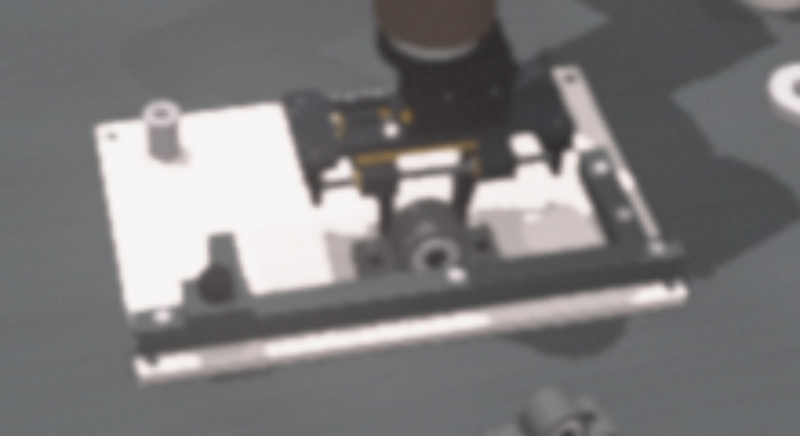

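The housing at crop (430,245) lies along the fence, and the fingertips rest on its front (TCP x 40.2, expected 39.5). Next the sliding stop.

```bash
python3 - <<'E'
from h import *
env.move_straight(J(5,28,18),rate=.1)
env.move_straight(J(5,28,110),rate=.2)
env.gripper_to(0)
env.move_straight(J(62,-175,110),rate=.2)
env.move_straight(J(62,-175,34),rate=.12); st("down")
print(env.move_straight(J(62,-20,34),rate=.07,force_limit=30)); st("mid")
print(env.move_straight(J(62,45,34),rate=.03,force_limit=30)); st("end")
f=env.grab_frame("scene"); cv2.imwrite("pics/s2.png",cv2.resize(f["image"][180:300,180:400],(800,436)))
E
```

```text
down t 13.1 tcpJ [  62.6 -174.8   34.6] F [-0.5 -0.4 -0.5]
False
mid t 15.47 tcpJ [ 61.9 -20.1  34. ] F [ 0.8 -5.3 -0.9]
True
end t 16.97 tcpJ [61.7 23.9 33.9] F [ 1.  -2.6  2. ]
```

View pics/s2.png

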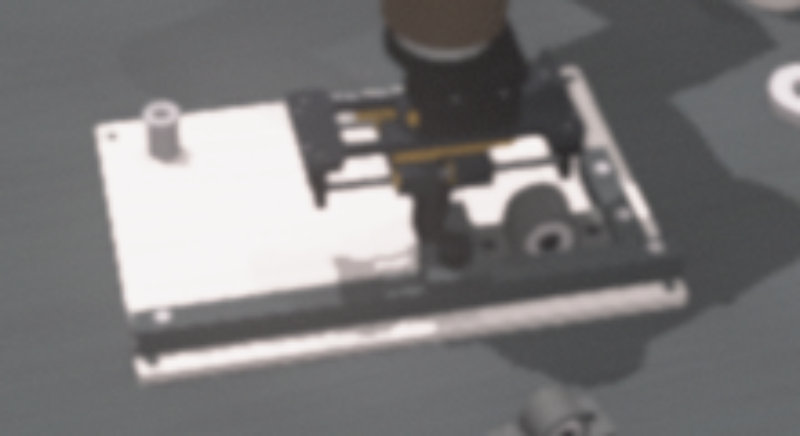

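The housing at crop (540,230) is now at the end stop with the tongue against its free end. I'll press it to the fence again, then reseat the stop, and compare positions.

```bash
python3 - <<'E'
from h import *
env.move_straight(J(62,5,34),rate=.1)
env.move_straight(J(62,5,110),rate=.2)
env.move_straight(J(10,97,110),rate=.2)
env.gripper_to(.5)
env.move_straight(J(10,97,18),rate=.12); st("down")
print(env.move_straight(J(52,97,18),rate=.03,force_limit=25)); st("fence")
env.move_straight(J(5,97,18),rate=.1)
env.move_straight(J(5,97,110),rate=.2)
env.gripper_to(0)
env.move_straight(J(62,-5,110),rate=.2)
env.move_straight(J(62,-5,34),rate=.12); st("down")
print(env.move_straight(J(62,45,34),rate=.03,force_limit=25)); st("end")
env.move_straight(J(62,-5,34),rate=.1)
env.move_straight(J(62,-5,150),rate=.2)
env.move_straight(J(-110,-150,200),rate=.2); st("away")
f=env.grab_frame("top")
c=f["image"][130:245,190:345]; cv2.imwrite("pics/crop2.png",cv2.resize(c,(775,575),interpolation=cv2.INTER_CUBIC))
for d in env.trace(f,"housing")[:3]:
    r=rect(f,d["mask"],.028); print(round(d["score"],2),r,inJ([r[0][0]/1000,r[0][1]/1000,0]))
E
```

```text
down t 20.45 tcpJ [10.6 97.3 18.6] F [-0.3  0.2 -0.3]
True
fence t 21.62 tcpJ [40.  95.2 16.3] F [-0.3  0.5  1.1]
down t 25.22 tcpJ [62.5 -4.5 34.6] F [ 0.8 -0.1  0.5]
True
end t 26.28 tcpJ [61.9 23.6 33.9] F [ 1.4 -2.3  2.8]
away t 28.75 tcpJ [-109.4 -149.7  199.7] F [-0.4  1.   0.3]
0.76 ((593.4396362304688, 110.40512084960938), (96.63983154296875, 47.55830001831055), 85.89539337158203) [ 74.  105.1   0. ]
0.57 ((198.6941680908203, 280.0287780761719), (68.95709991455078, 136.72312927246094), 73.35794067382812) [-333.8  240.4    0. ]
0.53 ((745.9737548828125, 57.25970458984375), (37.617645263671875, 72.59590911865234), 10.680659294128418) [230.5  65.2   0. ]
```

View pics/crop2.png

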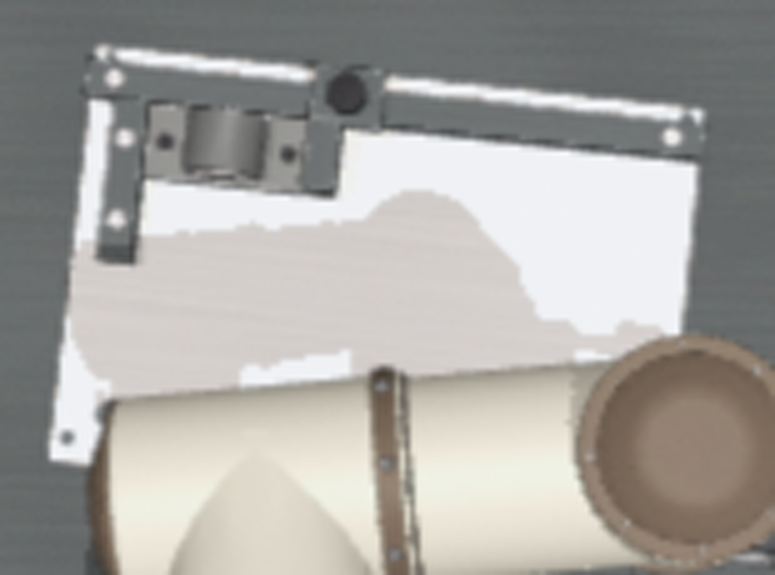

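The housing at crop (225,140) sits flush against the fence and end stop, and the tongue at (322,155) is flush on its free end. Both repeat pushes ended where the first ones did, and the arm is clear.

```bash
python3 -c "
from workcell import env
env.dwell(.3); print(env.close_job())"
```

```text
the job is handed in; nothing more can be done
None
```

I handed the job in at about 29 s: in the last picture the housing is square in the corner against the fence and end stop, with the sliding stop touching its free end. The robot was clear and nothing else was pushed, though I did not measure the bystanders afterwards and the hand-in returned no verdict.

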